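# Show an arched glass pane on the light box

### The job

Draw the glass pane with the rounded top straight up out of the slotted rack and gently, without dropping it, stand it, rounded end up, on the ledge of the light box: its foot behind the lip, in the middle of the white face and leaning back square against it. Let go of it, and only then push the light box's toggle switch all the way over to switch the lamp on. Leave the other two panes in the rack and do not knock over the tumbler.

Things in the scene. Friction and masses are not known exactly. Their poses are not given: they have to be found in the camera images.
- rack: Fixed wooden rack, 210 (x) by 136 (y) by 77 mm high, origin at the centre of its underside, z up. Three slots at x = -70, 0, +70 mm, each 11 mm wide (along x) and 65 mm deep, runs along y, and holds a pane only by the outer 14 mm of its two side edges (open in between). The slot floor is 12 mm above the table.
- arched_pane: The pane to move: green glass, 8 mm thick (along its x), 100 mm wide (y), 150 mm tall (z); the top is a half circle of 50 mm radius. Stands upright in any one of the slots. About 0.27 kg. Origin at the centre of its bottom edge; front and back are alike.
- arched_pane_top (a point): Highest point of the arched pane, 150 mm above its origin.
- square_pane: Green glass pane with a straight, level top, 8 x 100 x 110 mm tall (x, y, z), in another slot; stays there. Origin at the centre of its bottom edge.
- peaked_pane: Green glass pane with a roof-shaped top, 8 x 100 x 120 mm tall (85 mm at its sides), in another slot; stays there. Origin at the centre of its bottom edge.
- light_box: Fixed light box; origin on the table, z up. Base plate 160 (x) by 260 (y from -80 to +180 mm), 20 mm high. On it a white face 150 mm wide (y -75 to +75), 90 mm tall along its slope, 16 mm thick, looks to +x (away from the robot); its top leans 0.26 rad back to -x. Before its foot: a flat ledge 24 mm deep, then a lip 8 mm thick, 12 mm high. Switch at y = +140 mm.
- ledge (a point): Foot of the white face: the line where the front of the face meets the ledge, at mid-width; at (20, 0, 20) mm in the light box's frame. The lip's inner side is 24 mm further along +x.
- switch (a joint): Toggle switch angle, rad: near 0 (up to 0.25 at the start) it leans towards the light box's -x (off); 1.0 is all the way over towards +x (on). It turns about the light box's y axis and stays where it is left.
- switch_tip (a point): Centre of the 26 mm black ball at the end of the switch's 60 mm stem. The stem's pivot is at (0, 140, 42) mm in the light box's frame.
- tumbler: Green glass tumbler, 72 mm across, 85 mm high, standing on the table. Origin at the centre of its foot.
Not all that is in view belongs to the job. Leave any red look-alike of the square_pane alone.

How it is judged:
On the way, in this order (a step that is already met when the one before it is completed fails the run):
1. the arched pane is drawn up clear of the rack's slots, upright (z of arched_pane in the frame of rack above 0.08 m and angle between arched_pane's own z axis and vertical below 0.6 rad), for 0.1 s.
2. the arched pane stands on the ledge, leaning on the white face, and is let go (x of arched_pane in the frame of light_box between 0.016 and 0.046 m and y of arched_pane in the frame of light_box between -0.027 and 0.027 m and z of arched_pane in the frame of light_box between 0.014 and 0.032 m and angle between arched_pane's own z axis and vertical between 0.1 and 0.52 rad and angle between the y axis of arched_pane and the y axis of light_box, either way round below 0.15 rad and contact force between the fingers and arched_pane below 0.1 N), for 0.3 s.
3. the switch is pushed all the way over (value of joint switch above 0.85 rad), for 0.2 s.
At the end, for the whole second after the job is handed in: Arched pane at rest on the ledge behind the lip, round end up, leaning back on the white face (0.1-0.52 rad), within 27 mm of its middle, square within 0.15 rad; switch at 0.85 rad or more; other panes on the rack floor (below 20 mm, upright within 0.15 rad) (all of step 2 and linear speed of arched_pane below 0.02 m/s and value of joint switch above 0.85 rad and z of each of square_pane, peaked_pane in the frame of rack below 0.02 m and angle between each of square_pane, peaked_pane's own z axis and vertical below 0.15 rad); the robot touches nothing.
It fails at once if the arched pane strikes the light box hard (more than 40 N) (contact force between arched_pane and light_box above 40 N).
It fails at once if the arched pane is dropped (it moves faster than 0.4 m/s, as after a fall of about 10 mm, while the fingers do not hold it) (linear speed of arched_pane above 0.4 m/s and contact force between the fingers and arched_pane below 0.5 N).
It fails at once if the tumbler is tipped over (more than 0.6 rad) (angle between tumbler's own z axis and vertical above 0.6 rad).
It also fails if it takes over 54 s, if anything falls off the work surface, if the arm or the gripper's body presses on something with over 40 N, if the wrist force passes 120 N, or if a joint passes its speed limit or range.

### The arm

A 7-joint arm with a two-finger parallel gripper is mounted at the origin on the work surface. World frame = base frame: x ahead of the robot, y to its left, z up, the work surface at z = 0. Lengths are in m, angles in rad, forces in N, time in s.
With the tool pointing down it reaches from about 0.425 to 0.875 m from the base axis. Payload 4.7 kg.
Tool frame: the origin (TCP) lies between the finger pads; the fingertips stand 11 mm ahead of it and the grasp point (between the pads) lies 8 mm behind it; z points along the fingers, y is the line along which they close (so a half turn about z gives the same grasp; the last joint's range is limited). The gripper opens to 87 mm and grips with 3 to 60 N. Pads are 19 mm wide; open, the fingers measure 117 mm over their backs; the gripper's body (75 mm by 190 mm) begins 51 mm behind the grasp point.
Start: joints at [0.014, 0.321, -0.07, 1.45, 0.023, 1.371, -0.057], TCP at [0.65, -0, 0.205] pointing down, gripper open.
Joint ranges: [-2.86, 2.86], [-0.3, 2.09], [-1.38, 1.24], [0.06, 2.45], [-1.56, 4.7], [0.09, 2.05], [-2.69, 2.69]. Speed limits (rad/s): [2.57, 2.57, 3.14, 3.14, 3.14, 3.14, 3.14].

### API

Orientations are given as a rotation vector (axis times angle).
In Python, from bench import ctrl gives the robot as it stands. The module is installed in compiled form; this text tells all that it offers.
- The arm moves only by the shell command python3 -m inch 'ROWS' [FORCE]. ROWS is JSON, a list of rows, each an object with "slide": the shift along the tool's x, y, z scaled (see below), a list of three; "angular": the turn, a rotation vector about the tool's x, y, z scaled (see below), a list of three; "claw": the opening, from -1 (shut) to 1 (fully open). In form: [{"slide": [tx, ty, tz], "angular": [rx, ry, rz], "claw": claw}, ...]. A call has 1 to 10 rows; each row is the pose to reach, as a shift and turn from the pose commanded when the call began, along the tool's axes at that moment; what a row does not reach only later rows make up. The controller multiplies each number of a shift by 0.25 m and each number of a turn by 30 degrees. A row lasts 1/10 s, in which the tool goes at most 50 mm and 8.59 degrees, less where a joint would pass 70% of its speed; a pose out of reach is approached as far as the arm can. A call with a number of a shift or a turn outside -1 to 1 is refused whole. A call with a gripper value outside its range is refused whole. The fingers move at their own pace and stop on an object; FORCE is the grip in N (left out, the last holds). Time passes only in rows, so rows that repeat a pose let the fingers close. It gives the time, the measured TCP pose, the force, the opening and the grip force at its end, in the units of the state.
- ctrl.get_state(): the state, without advancing time (a new reading comes with each control period).
- ctrl.get_image(name): name is "scene" or "side" or "wrist"; returns a dict with "color" (384x512x3 uint8, red, green, blue), "depth" (384x512 float32, m along the optical axis (not along the pixel's ray), 0 where there is no reading), "camera_matrix" (3x3 intrinsics, pixels), "extrinsics" (4x4, takes a point from camera to world coordinates); the wrist camera has in their place "tool_from_camera" (4x4, takes a point from camera to tool coordinates, whose origin is the TCP and whose axes are the flange's). Camera axes: x right, y up, looking along -z (the intrinsics and any distortion apply to the point x, -y, -z); pixel columns grow to the right and rows downward; lengths in m; the calibration is good to about 2 mm. A picture is of the moment at which its call begins: read the wrist's pose just before it.
- ctrl.close_job(): hands the job in; it is judged then, once.
Trained networks look in the newest picture that a camera, given by its name, has taken for a name from the list of things; names that differ only in an ending like _2 or _b are one class to them, and where a whole thing is asked for, a point or a joint stands for the part that bears it (a point fixed in the world has none). Each returns a list of dicts, best first, with "confidence" (0 to 1); they miss things now and then, are a little off and sometimes report something else, mostly with a low value. They report only what shows in the picture. A call takes as long as a camera call. They do not tell look-alikes from the thing itself.
- ctrl.find_in(query, camera): "bbox" ([centre column, centre row, width, height] in pixels, round what is visible of it).
- ctrl.outline_of(query, camera): "mask" (384x512 bool, what is visible of it) and "bbox" ([centre column, centre row, width, height] in pixels, round what is visible of it).
The state is a dict: "time": time; "joint_positions": joint angles; "qd": joint speeds; "joint_torque": joint torques, N m; "position": TCP position; "tool_rot": TCP orientation; "ft_force": force on the tool from outside, world axes, zero at the start; "torque": the same for the moment, N m; "grip_width": opening from 0.0 (shut) to 1.0 (fully open); "grip_force": force on a finger pad.
Only numpy, scipy, OpenCV 4.12 (cv2) and the standard library are available. Lean on these libraries where they do the work, as an engineer would, in place of code of your own. Each camera call takes 0.05 s, during which the arm holds its last target. There are 200 camera calls.

## Working session

There is one attempt and no reset: what is moved stays moved. The work goes in short steps, Python scripts to look and compute and a shell command to move; the robot and the scene stay as the last step left them, time stands still between calls to the robot, and variables do not carry over. Pictures are saved under pics/ and viewed, at most 10 in all, crops included, and the job is handed in when it is done.

```bash
mkdir -p pics; cat > h.py <<'E'
import numpy as np, cv2
from bench import ctrl
from scipy.spatial.transform import Rotation as R
def pts(im, T=None):
    K=im["camera_matrix"]; d=im["depth"]; T=im["extrinsics"] if T is None else T
    v,u=np.mgrid[:384,:512]
    P=np.stack([(u-K[0,2])/K[0,0]*d,-(v-K[1,2])/K[1,1]*d,-d,np.ones_like(d)],-1)
    return (P@np.array(T).T)[...,:3]
def wT():
    s=ctrl.get_state(); M=np.eye(4); M[:3,:3]=R.from_rotvec(s["tool_rot"]).as_matrix(); M[:3,3]=s["position"]; return M
E
python3 - <<'E'
from h import *
ims={c:ctrl.get_image(c) for c in("scene","side")}
cv2.imwrite("pics/a.png",cv2.resize(np.vstack([ims[c]["color"] for c in ims])[...,::-1],(512,768))[:, :] if 0 else np.hstack([cv2.resize(ims[c]["color"],(400,300)) for c in ims])[...,::-1])
for c in ims:
    P=pts(ims[c]); np.savez(f"{c}.npz",P=P,c=ims[c]["color"],d=ims[c]["depth"],K=ims[c]["camera_matrix"],T=ims[c]["extrinsics"])
    print(c,np.round(ims[c]["extrinsics"],3).tolist(),ims[c]["camera_matrix"].tolist(), [k for k in ims[c]])
    for q in["rack","arched_pane","square_pane","peaked_pane","light_box","switch_tip","tumbler"]:
        for o in ctrl.outline_of(q,c)[:3]:
            m=o["mask"]&(ims[c]["depth"]>0); print(q,round(o["confidence"],2),np.round(o["bbox"]).astype(int).tolist(),m.sum(),np.round(np.median(P[m],0),3),np.round(np.percentile(P[m],[3,97],axis=0),3).tolist() if m.sum() else "")
s=ctrl.get_state();print(s)
E
```

```text
scene [[0.073, -0.811, 0.581, 1.127], [0.997, 0.057, -0.047, -0.01], [0.005, 0.583, 0.813, 0.946], [0.0, 0.0, 0.0, 1.0]] [[396.2559263373911, 0.0, 257.06291558290434], [0.0, 396.2559263373911, 197.31225383194612], [0.0, 0.0, 1.0]] ['color', 'depth', 'camera_matrix', 'extrinsics']
rack 0.57 [327, 210, 76, 79] 1929 [0.589 0.185 0.07 ] [[0.44, 0.154, 0.008], [0.629, 0.295, 0.078]]
arched_pane 0.94 [327, 195, 41, 38] 968 [0.524 0.225 0.104] [[0.519, 0.181, 0.026], [0.528, 0.268, 0.158]]
square_pane 0.91 [308, 148, 11, 40] 342 [0.334 0.204 0.073] [[0.278, 0.202, 0.001], [0.377, 0.212, 0.11]]
square_pane 0.7 [322, 174, 33, 23] 479 [0.454 0.218 0.099] [[0.446, 0.176, 0.062], [0.459, 0.269, 0.121]]
square_pane 0.49 [173, 226, 107, 57] 5208 [ 0.553 -0.182  0.021] [[0.484, -0.306, 0.009], [0.621, -0.062, 0.103]]
peaked_pane 0.9 [335, 221, 38, 31] 666 [0.594 0.232 0.081] [[0.589, 0.188, 0.015], [0.597, 0.273, 0.122]]
light_box 0.72 [174, 225, 109, 57] 5275 [ 0.553 -0.183  0.021] [[0.482, -0.308, 0.007], [0.621, -0.061, 0.103]]
tumbler 0.8 [259, 285, 30, 38] 899 [0.725 0.028 0.049] [[0.708, -0.0
[... 1492 characters left out ...]
joint_positions': array([ 0.01407722,  0.32095574, -0.07008987,  1.45048115,  0.0225659 ,
        1.37079789, -0.05691926]), 'qd': array([-0.00098853,  0.00070169, -0.00057658, -0.00107703, -0.00053675,
        0.00083354,  0.00049437]), 'joint_torque': array([ 7.28055438e-04, -4.91034937e+01, -4.02941611e-01, -3.12752724e+01,
       -6.36778423e-02,  3.37478227e-02,  2.91336619e-05]), 'position': array([ 6.50032522e-01, -4.21019537e-06,  2.05224683e-01]), 'tool_rot': array([2.22135668e+00, 2.22136942e+00, 1.44631668e-04]), 'ft_force': array([ 0.78176524, -0.41444804, -0.16321796]), 'torque': array([ 0.00736039, -0.03286731,  0.00362906]), 'grip_force': 0.0, 'grip_width': 1.0017665283091912}
```

View pics/a.png

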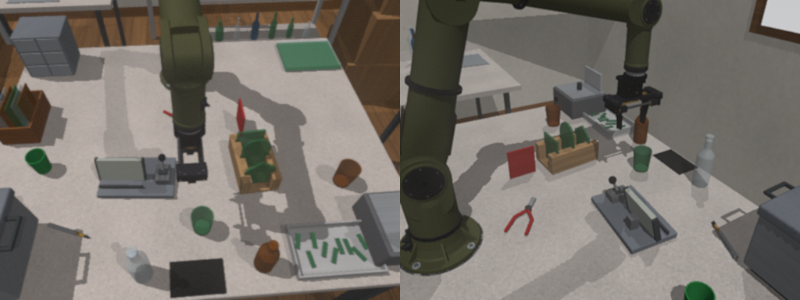

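```bash
python3 - <<'E'
from h import *
S={c:np.load(c+".npz") for c in("scene","side")}
cv2.imwrite("pics/b.png",np.hstack([cv2.resize(S["scene"]["c"][120:270,260:410],(400,400)),cv2.resize(S["scene"]["c"][165:295,100:230],(400,400))])[...,::-1])
P=np.vstack([S[c]["P"][S[c]["d"]>0] for c in S])
def box(lo,hi,P=P): return P[((P>lo)&(P<hi)).all(1)]
def mar(Q):
    return [np.round(x,3) for x in cv2.minAreaRect((Q[:,:2]*1000).astype(np.float32))]
for c in S:
    Pc=S[c]["P"][S[c]["d"]>0]
    print(c)
    print(" rack rim",mar(box([.38,.12,.070],[.66,.33,.082],Pc)))
    print(" base",mar(box([.44,-.36,.013],[.66,-.03,.026],Pc)))
    for n,x in(("sq",.452),("ar",.521),("pk",.59)):
        Q=box([x-.02,.16,.085],[x+.02,.29,.2],Pc)
        # in-plan line
        l=cv2.fitLine(Q[:,:2].astype(np.float32),cv2.DIST_HUBER,0,.001,.001).ravel(); print(" ",n,len(Q),np.round(l,3),np.round([Q.min(0),Q.max(0)],3).tolist())
    # face
    Q=box([.50,-.32,.05],[.62,-.14,.2],Pc)
    best=None;rng=np.random.default_rng(0)
    for _ in range(400):
        a,b,d=Q[rng.integers(len(Q),size=3)]; n=np.cross(b-a,d-a); L=np.linalg.norm(n)
        if L<1e-6: continue
        n/=L
        if abs(n[2])>.5: continue
        k=abs((Q-a)@n)<.002
        if best is None or k.sum()>best.sum(): best=k
    F=Q[best];m=F.mean(0);n=np.linalg.svd(F-m)[2][2];n*=np.sign(n[0]);print(" face",len(F),np.round(m,4),np.round(n,3),np.round([np.percentile(F,1,axis=0),np.percentile(F,99,axis=0)],3).tolist())
    print("  on z=.02 at y=m:",np.round(m[0]+(m[2]-.02)*n[2]/n[0],4))
    B=box([.48,-.13,.085],[.62,-.07,.13],Pc);print(" ball",len(B),np.round([B.min(0),B.max(0)],3).tolist())
E
```

```text
scene
 rack rim [array([520.343, 226.257]), array([213.571, 136.551]), np.float64(4.305)]
 base [array([ 541.148, -183.496]), array([260.797, 161.476]), np.float64(85.268)]
  sq 375 [ 0.068 -0.998  0.454  0.223] [[0.443, 0.171, 0.085], [0.461, 0.272, 0.124]]
  ar 643 [ 0.063 -0.998  0.524  0.231] [[0.515, 0.176, 0.085], [0.53, 0.276, 0.163]]
  pk 324 [ 0.072 -0.997  0.593  0.243] [[0.583, 0.182, 0.085], [0.599, 0.281, 0.132]]
 face 881 [ 0.539  -0.2337  0.079 ] [ 0.962 -0.074  0.262] [[0.527, -0.313, 0.05], [0.551, -0.155, 0.106]]
  on z=.02 at y=m: 0.555
 ball 79 [[0.513, -0.103, 0.086], [0.536, -0.08, 0.11]]
side
 rack rim [array([518.318, 221.921]), array([211.103, 143.354]), np.float64(4.642)]
 base [array([ 537.575, -188.244]), array([265.505, 161.912]), np.float64(85.533)]
  sq 235 [ 0.078 -0.997  0.448  0.198] [[0.441, 0.166, 0.085], [0.458, 0.271, 0.124]]
  ar 395 [ 0.095 -0.995  0.516  0.222] [[0.511, 0.17, 0.085], [0.528, 0.273, 0.163]]
  pk 185 [ 0.083 -0.997  0.586  0.221] [[0.58, 0.178, 0.085], [0.596, 0.277, 0.131]]
 face 512 [ 0.5217 -0.239   0.0785] [ 0.965 -0.067  0.252] [[0.511, -0.318, 0.05], [0.533, -0.157, 0.104]]
  on z=.02 at y=m: 0.537
 ball 82 [[0.508, -0.11, 0.087], [0.532, -0.087, 0.111]]
```

View pics/b.png

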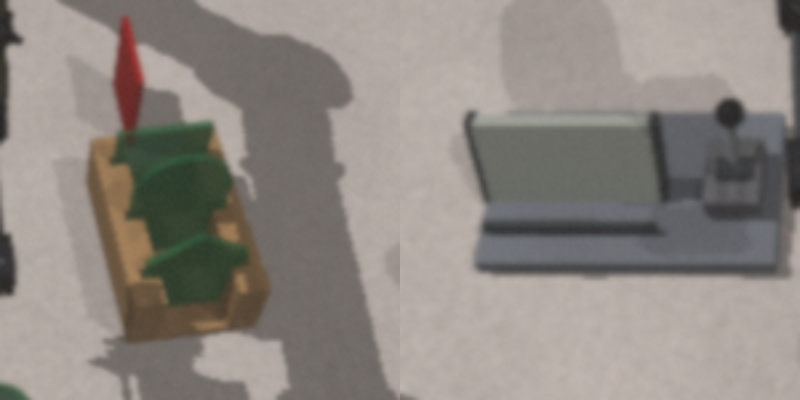

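The crop shows the rounded top in the middle slot (scene pixel 327,195). The other candidates are the square pane (322,174), the peaked pane (335,221) and the red look-alike (308,148). I choose the middle one and move above it.

```bash
python3 -m inch '[{"slide":[0.3,-0.17,-0.06],"angular":[0,0,-0.14],"claw":0},{"slide":[0.5,-0.3,-0.06],"angular":[0,0,-0.14],"claw":0},{"slide":[0.7,-0.4,-0.06],"angular":[0,0,-0.14],"claw":0},{"slide":[0.896,-0.52,-0.06],"angular":[0,0,-0.14],"claw":0},{"slide":[0.896,-0.52,-0.06],"angular":[0,0,-0.14],"claw":0},{"slide":[0.896,-0.52,-0.06],"angular":[0,0,-0.14],"claw":0},{"slide":[0.896,-0.52,-0.06],"angular":[0,0,-0.14],"claw":0},{"slide":[0.896,-0.52,-0.06],"angular":[0,0,-0.14],"claw":0},{"slide":[0.896,-0.52,-0.06],"angular":[0,0,-0.14],"claw":0},{"slide":[0.896,-0.52,-0.06],"angular":[0,0,-0.14],"claw":0}]' 20
python3 - <<'E'
from h import *
T=wT(); im=ctrl.get_image("wrist"); cv2.imwrite("pics/c.png",im["color"][...,::-1])
P=pts(im,T@im["tool_from_camera"]); print(T[:3].round(4).tolist()); 
Q=P[(im["depth"]>0)]
for o in ctrl.outline_of("arched_pane","wrist")[:3]:
    m=o["mask"]&(im["depth"]>0);print(o["confidence"],np.round(o["bbox"]),np.round(np.percentile(P[m],[2,50,98],axis=0),3).tolist())
Q=Q[((Q>[.49,.15,.125])&(Q<[.55,.3,.17])).all(1)]
print(len(Q),np.round(cv2.fitLine(Q[:,:2].astype(np.float32),cv2.DIST_HUBER,0,.001,.001).ravel(),4),np.round(np.percentile(Q,[1,50,99],axis=0),4).tolist())
E
```

```text
time: 1.8
position: [0.521, 0.222, 0.2199]
tool_rot: [2.142, 2.297, -0.001]
ft_force: [-0.3, -0.1, 0.3]
grip_width: 0.501
grip_force: 0.0
[[-0.0699, 0.9976, -0.0, 0.521], [0.9976, 0.0699, -0.0006, 0.222], [-0.0006, -0.0001, -1.0, 0.2199]]
0.63 [251. 178.  11. 122.] [[0.513, 0.187, 0.077], [0.518, 0.239, 0.157], [0.524, 0.275, 0.163]]
1176 [ 0.0736 -0.9973  0.5182  0.2342] [[0.5122, 0.184, 0.1282], [0.5182, 0.2363, 0.1572], [0.5246, 0.272, 0.1628]]
```

View pics/c.png

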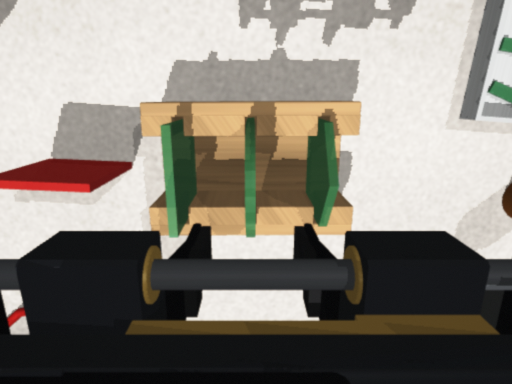

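The wrist view shows the arched pane at column 250, midway between the open fingers, with the neighbours clear on both sides. Descending and gripping.

```bash
python3 -m inch '[{"slide":[0.01,-0.006,0.15],"angular":[0,0,0],"claw":0},{"slide":[0.01,-0.006,0.3],"angular":[0,0,0],"claw":0},{"slide":[0.01,-0.006,0.36],"angular":[0,0,0],"claw":0},{"slide":[0.01,-0.006,0.36],"angular":[0,0,0],"claw":0},{"slide":[0.01,-0.006,0.36],"angular":[0,0,0],"claw":-1},{"slide":[0.01,-0.006,0.36],"angular":[0,0,0],"claw":-1},{"slide":[0.01,-0.006,0.36],"angular":[0,0,0],"claw":-1},{"slide":[0.01,-0.006,0.36],"angular":[0,0,0],"claw":-1},{"slide":[0.01,-0.006,0.36],"angular":[0,0,0],"claw":-1},{"slide":[0.01,-0.006,0.36],"angular":[0,0,0],"claw":-1}]' 25
```

```text
time: 2.9
position: [0.5186, 0.2265, 0.1307]
tool_rot: [2.138, 2.301, 0.001]
ft_force: [0.1, -1.1, 0.6]
grip_width: 0.09
grip_force: 25.0
```

```bash
python3 -m inch '[{"slide":[0,0,-0.04],"angular":[0,0,0],"claw":-1},{"slide":[0,0,-0.08],"angular":[0,0,0],"claw":-1},{"slide":[0,0,-0.13],"angular":[0,0,0],"claw":-1},{"slide":[0,0,-0.2],"angular":[0,0,0],"claw":-1},{"slide":[0,0,-0.27],"angular":[0,0,0],"claw":-1},{"slide":[0,0,-0.34],"angular":[0,0,0],"claw":-1},{"slide":[0,0,-0.41],"angular":[0,0,0],"claw":-1},{"slide":[0,0,-0.48],"angular":[0,0,0],"claw":-1},{"slide":[0,0,-0.52],"angular":[0,0,0],"claw":-1},{"slide":[0,0,-0.52],"angular":[0,0,0],"claw":-1}]'
python3 - <<'E'
from h import *
ims=[ctrl.get_image(c) for c in("scene","side")]
cv2.imwrite("pics/d.png",np.hstack([cv2.resize(i["color"],(400,300)) for i in ims])[...,::-1])
s=ctrl.get_state();print(s["position"],s["tool_rot"],s["ft_force"],s["grip_width"])
for c,i in zip(("scene","side"),ims):
    P=pts(i)
    for o in ctrl.outline_of("arched_pane",c)[:3]:
        m=o["mask"]&(i["depth"]>0);print(c,o["confidence"],np.round(o["bbox"]),np.round(np.percentile(P[m],[2,50,98],axis=0),3).tolist())
    Q=P[(i["depth"]>0)];Q=Q[((Q>[.46,.14,.14])&(Q<[.58,.31,.235])).all(1)];m=Q.mean(0);n=np.linalg.svd(Q-m)[2]
    print(len(Q),m.round(4),n[2].round(3),np.percentile(Q,[0.5,99.5],axis=0).round(3).tolist())
E
```

```text
time: 3.9
position: [0.5191, 0.2269, 0.2624]
tool_rot: [2.137, 2.3, 0.005]
ft_force: [-0.2, 0.3, -2.3]
grip_width: 0.09
grip_force: 25.0
[0.51811819 0.22626571 0.25987173] [-2.13843620e+00 -2.30138631e+00  6.47737189e-04] [-0.4524638   0.34927448 -2.7388612 ] 0.09213819012936438
scene 0.64 [336. 167.  47.  41.] [[0.412, 0.178, 0.002], [0.525, 0.219, 0.21], [0.529, 0.277, 0.287]]
947 [0.5245 0.2256 0.1904] [0.998 0.069 0.002] [[0.519, 0.177, 0.142], [0.529, 0.277, 0.234]]
side 0.63 [214. 143.  21.  51.] [[0.511, 0.172, 0.143], [0.516, 0.212, 0.211], [0.526, 0.27, 0.281]]
584 [0.5162 0.2152 0.1886] [0.995 0.097 0.003] [[0.51, 0.17, 0.141], [0.527, 0.273, 0.235]]
```

View pics/d.png

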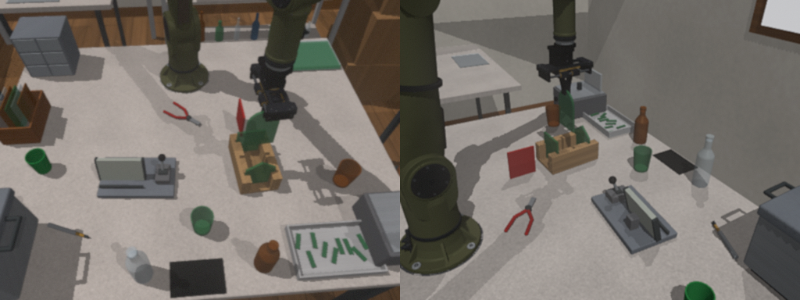

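The pane is held upright and clear (side view at about 565,110 shows it above the rack). Now computing the transfer.

```bash
cat > plan.py <<'E'
from h import *
import sys
yaw=-0.078; L0=np.array([.5355,-.236,0])
def target(lx,ly,oz,tilt,off=np.array([-.002,0,.118])):
    # tool axes when pane upright in box frame: tool x=+y, y=+x, z=-z ; off = pane origin in tool
    Rb=R.from_euler("z",yaw); Rt=Rb*R.from_euler("y",-tilt)*R.from_matrix([[0,1,0],[1,0,0],[0,0,-1]])
    O=L0+Rb.apply([lx,ly,0]); O[2]=oz
    return O-Rt.apply(off),Rt
def delta(p,Rt):
    T=wT(); R0=R.from_matrix(T[:3,:3])
    return R0.inv().apply(p-T[:3,3])/.25,(R0.inv()*Rt).as_rotvec(degrees=True)/30
if __name__=="__main__":
    a=list(map(float,sys.argv[1:5])); p,Rt=target(*a); s,t=delta(p,Rt); print("TCP",p.round(4),"slide",s.round(3),"turn",t.round(3))
E
python3 plan.py .030 0 .14 .26;python3 plan.py .030 0 .14 0
```

```text
TCP [ 0.5353 -0.234   0.254 ] slide [-1.84  -0.065  0.021] turn [-0.499 -0.036  0.288]
TCP [ 0.5656 -0.2363  0.258 ] slide [-1.859  0.055  0.005] turn [-0.003  0.002  0.289]
```

```bash
python3 -m inch '[{"slide":[-0.05,0,-0.02],"angular":[0,0,0.05],"claw":-1},{"slide":[-0.15,0,-0.04],"angular":[-0.05,0,0.1],"claw":-1},{"slide":[-0.26,0,-0.04],"angular":[-0.1,0,0.15],"claw":-1},{"slide":[-0.37,0,-0.04],"angular":[-0.15,0,0.2],"claw":-1},{"slide":[-0.48,0,-0.04],"angular":[-0.2,0,0.25],"claw":-1},{"slide":[-0.59,0,-0.04],"angular":[-0.25,0,0.288],"claw":-1},{"slide":[-0.7,0,-0.04],"angular":[-0.25,0,0.288],"claw":-1},{"slide":[-0.81,0,-0.04],"angular":[-0.25,0,0.288],"claw":-1},{"slide":[-0.9,0,-0.04],"angular":[-0.25,0,0.288],"claw":-1},{"slide":[-0.95,0,-0.04],"angular":[-0.25,0,0.288],"claw":-1}]'; python3 plan.py .030 0 .14 .26
```

```text
time: 5.1
position: [0.5351, -0.0141, 0.27]
tool_rot: [2.243, 2.065, 0.144]
ft_force: [-0.6, 0.4, -2.2]
grip_width: 0.088
grip_force: 25.0
TCP [ 0.5353 -0.234   0.254 ] slide [-0.877  0.065  0.065] turn [-0.249 -0.015 -0.011]
```

```bash
python3 -m inch '[{"slide":[-0.06,0,0],"angular":[-0.03,0,0],"claw":-1},{"slide":[-0.17,0.01,0.0],"angular":[-0.07,0,0],"claw":-1},{"slide":[-0.28,0.02,0.0],"angular":[-0.11,0,0],"claw":-1},{"slide":[-0.39,0.03,0.0],"angular":[-0.15,0,-0.01],"claw":-1},{"slide":[-0.5,0.04,0.0],"angular":[-0.2,-0.01,-0.01],"claw":-1},{"slide":[-0.61,0.05,0.02],"angular":[-0.25,-0.015,-0.01],"claw":-1},{"slide":[-0.72,0.06,0.04],"angular":[-0.25,-0.015,-0.01],"claw":-1},{"slide":[-0.82,0.065,0.06],"angular":[-0.25,-0.015,-0.01],"claw":-1},{"slide":[-0.877,0.065,0.06],"angular":[-0.25,-0.015,-0.01],"claw":-1},{"slide":[-0.877,0.065,0.06],"angular":[-0.25,-0.015,-0.01],"claw":-1}]'; python3 plan.py .030 0 .14 .26
python3 - <<'E'
from h import *
ims=[ctrl.get_image(c) for c in("scene","side")]
cv2.imwrite("pics/e.png",np.hstack([cv2.resize(i["color"][130:280,100:300],(400,300)) if k==0 else cv2.resize(i["color"][120:300,200:440],(400,300)) for k,i in enumerate(ims)])[...,::-1])
for i in ims:
    P=pts(i);Q=P[(i["depth"]>0)];Q=Q[((Q>[.46,-.32,.145])&(Q<[.64,-.14,.22])).all(1)];m=np.median(Q,0);k=np.ones(len(Q),bool)
    for _ in range(5):
        m=Q[k].mean(0);n=np.linalg.svd(Q[k]-m,full_matrices=False)[2][2];k=abs((Q-m)@n)<.003
    n*=np.sign(n[0]);print(k.sum(),m.round(4),n.round(3),np.percentile(Q[k],[0.5,99.5],axis=0).round(3).tolist())
E
```

```text
time: 6.1
position: [0.5357, -0.2328, 0.2548]
tool_rot: [2.157, 1.997, 0.262]
ft_force: [-0.5, 0.1, -2.4]
grip_width: 0.086
grip_force: 25.0
TCP [ 0.5353 -0.234   0.254 ] slide [-0.005 -0.002  0.003] turn [ 0.001 -0.001  0.001]
1048 [ 0.5589 -0.2342  0.1837] [ 0.964 -0.075  0.254] [[0.546, -0.284, 0.145], [0.572, -0.184, 0.22]]
602 [ 0.5508 -0.2389  0.1832] [ 0.964 -0.069  0.257] [[0.538, -0.286, 0.145], [0.563, -0.185, 0.22]]
```

View pics/e.png

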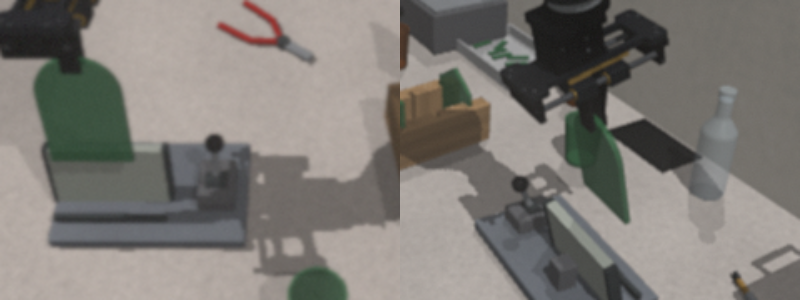

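The pane plane matches the face and it hangs centred above it, about 8 mm clear after the descent. Lowering to about 20 mm above the ledge.

```bash
python3 -m inch '[{"slide":[0,-0.01,0.04],"angular":[0,0,0],"claw":-1},{"slide":[0,-0.03,0.11],"angular":[0,0,0],"claw":-1},{"slide":[0,-0.05,0.19],"angular":[0,0,0],"claw":-1},{"slide":[0,-0.07,0.27],"angular":[0,0,0],"claw":-1},{"slide":[0,-0.09,0.34],"angular":[0,0,0],"claw":-1},{"slide":[0,-0.103,0.386],"angular":[0,0,0],"claw":-1},{"slide":[0,-0.103,0.386],"angular":[0,0,0],"claw":-1},{"slide":[0,-0.103,0.386],"angular":[0,0,0],"claw":-1}]'; python3 plan.py .030 0 .022 .26
python3 - <<'E'
from h import *
i=ctrl.get_image("side");j=ctrl.get_image("scene")
cv2.imwrite("pics/f.png",np.hstack([cv2.resize(i["color"][180:300,260:400],(400,343)),cv2.resize(j["color"][170:280,110:240],(400,343))])[...,::-1])
E
```

```text
time: 7.0
position: [0.5374, -0.2298, 0.1558]
tool_rot: [2.152, 2.001, 0.265]
ft_force: [0.0, -0.5, -2.8]
grip_width: 0.091
grip_force: 25.0
TCP [ 0.5353 -0.234   0.136 ] slide [-0.017 -0.027  0.074] turn [ 0.004 -0.004  0.009]
```

View pics/f.png

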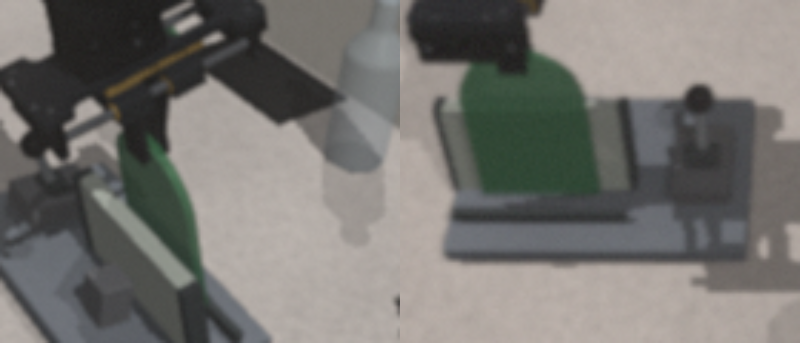

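The pane is centred over the face, behind the lip (scene crop about 535,190). Creeping down.

```bash
python3 -m inch '[{"slide":[-0.005,-0.006,0.02],"angular":[0,0,0],"claw":-1},{"slide":[-0.01,-0.012,0.035],"angular":[0,0,0],"claw":-1},{"slide":[-0.012,-0.016,0.045],"angular":[0,0,0],"claw":-1},{"slide":[-0.015,-0.019,0.052],"angular":[0,0,0],"claw":-1},{"slide":[-0.015,-0.021,0.058],"angular":[0,0,0],"claw":-1},{"slide":[-0.015,-0.022,0.062],"angular":[0,0,0],"claw":-1},{"slide":[-0.015,-0.022,0.062],"angular":[0,0,0],"claw":-1},{"slide":[-0.015,-0.022,0.062],"angular":[0,0,0],"claw":-1}]'; python3 plan.py .030 0 .022 .26
```

```text
time: 7.9
position: [0.5355, -0.2339, 0.1391]
tool_rot: [2.153, 2.0, 0.264]
ft_force: [0.0, -0.1, -3.3]
grip_width: 0.09
grip_force: 25.0
TCP [ 0.5353 -0.234   0.136 ] slide [-0.001 -0.004  0.012] turn [ 0.003 -0.004  0.008]
```

```bash
python3 -m inch '[{"slide":[0,-0.001,0.004],"angular":[0,0,0],"claw":-1},{"slide":[0,-0.002,0.007],"angular":[0,0,0],"claw":-1},{"slide":[0,-0.003,0.01],"angular":[0,0,0],"claw":-1},{"slide":[0,-0.003,0.01],"angular":[0,0,0],"claw":-1}]'; python3 plan.py .030 0 .022 .26
```

```text
time: 8.3
position: [0.5352, -0.2338, 0.1362]
tool_rot: [2.154, 2.001, 0.264]
ft_force: [0.1, -0.0, -1.9]
grip_width: 0.088
grip_force: 25.0
TCP [ 0.5353 -0.234   0.136 ] slide [-0.001  0.001  0.001] turn [ 0.002 -0.004  0.008]
```

```bash
python3 -m inch '[{"slide":[0,-0.001,0.004],"angular":[0,0,0],"claw":-1},{"slide":[0,-0.001,0.004],"angular":[0,0,0],"claw":-1},{"slide":[0,-0.001,0.004],"angular":[0,0,0],"claw":-1}]'; python3 plan.py .030 0 .022 .26
```

```text
time: 8.6
position: [0.5355, -0.2339, 0.1357]
tool_rot: [2.153, 2.0, 0.265]
ft_force: [-0.4, 0.1, -0.1]
grip_width: 0.09
grip_force: 25.0
TCP [ 0.5353 -0.234   0.136 ] slide [-0.    -0.    -0.001] turn [ 0.004 -0.004  0.008]
```

Ledge contact (weight gone from the wrist). Sliding back toward the face.

```bash
python3 -m inch '[{"slide":[0,-0.004,-0.001],"angular":[0,0,0],"claw":-1},{"slide":[0,-0.008,-0.002],"angular":[0,0,0],"claw":-1},{"slide":[0,-0.012,-0.003],"angular":[0,0,0],"claw":-1},{"slide":[0,-0.016,-0.004],"angular":[0,0,0],"claw":-1},{"slide":[0,-0.019,-0.005],"angular":[0,0,0],"claw":-1},{"slide":[0,-0.019,-0.005],"angular":[0,0,0],"claw":-1}]'
```

```text
time: 9.2
position: [0.5304, -0.2336, 0.1354]
tool_rot: [2.153, 2.0, 0.264]
ft_force: [0.7, -0.1, -0.5]
grip_width: 0.089
grip_force: 25.0
```

```bash
python3 -m inch '[{"slide":[0,-0.003,-0.001],"angular":[0,0,0],"claw":-1},{"slide":[0,-0.006,-0.001],"angular":[0,0,0],"claw":-1},{"slide":[0,-0.006,-0.001],"angular":[0,0,0],"claw":-1}]'
```

```text
time: 9.5
position: [0.529, -0.2334, 0.1354]
tool_rot: [2.153, 2.0, 0.265]
ft_force: [1.1, 0.0, -1.0]
grip_width: 0.089
grip_force: 25.0
```

```bash
python3 -m inch '[{"slide":[0,-0.003,0],"angular":[0,0,0],"claw":-1},{"slide":[0,-0.006,0],"angular":[0,0,0],"claw":-1},{"slide":[0,-0.006,0],"angular":[0,0,0],"claw":-1}]'
python3 - <<'E'
from h import *
for c in("scene","side"):
    i=ctrl.get_image(c)
    P=pts(i);Q=P[(i["depth"]>0)];Q=Q[((Q>[.46,-.32,.035])&(Q<[.64,-.14,.15])).all(1)];
    # signed distance along face normal from world face-foot
    n=np.array([.963,-.075,.259]);n/=np.linalg.norm(n);d=(Q-[.5555,-.2375,.02])@n
    h,e=np.histogram(d,np.arange(-.03,.03,.001));print(c,dict((round(float(a)*1000),int(k)) for a,k in zip(e,h) if k>15))
E
```

```text
time: 9.8
position: [0.5277, -0.2334, 0.1351]
tool_rot: [2.153, 2.0, 0.265]
ft_force: [1.0, 0.0, -0.7]
grip_width: 0.091
grip_force: 25.1
scene {-4: 32, -3: 71, -2: 108, -1: 120, 0: 101, 1: 43, 2: 18, 4: 21, 5: 97, 6: 160, 7: 293, 8: 347, 9: 258, 10: 97, 11: 39}
side {-21: 19, -20: 45, -19: 59, -18: 331, -17: 190, -16: 36, -15: 28, -14: 34, -13: 35, -12: 35, -11: 27, -10: 40, -9: 30, -8: 30, -7: 37, -6: 31, -5: 35, -4: 29, -3: 33, -2: 74, -1: 142, 0: 32}
```

```bash
python3 -m inch '[{"slide":[0,-0.004,0],"angular":[0,0,0],"claw":-1},{"slide":[0,-0.004,0],"angular":[0,0,0],"claw":-1},{"slide":[0,-0.004,0],"angular":[0,0,0],"claw":-0.8},{"slide":[0,-0.004,0],"angular":[0,0,0],"claw":-0.5},{"slide":[0,-0.004,0],"angular":[0,0,0],"claw":-0.4},{"slide":[0,-0.004,0],"angular":[0,0,0],"claw":-0.4},{"slide":[0,-0.004,0],"angular":[0,0,0],"claw":-0.4},{"slide":[0,-0.004,0],"angular":[0,0,0],"claw":-0.4}]'
python3 - <<'E'
from h import *
ims=[ctrl.get_image(c) for c in("side","scene")];i,j=ims
cv2.imwrite("pics/g.png",np.hstack([cv2.resize(i["color"][180:300,260:400],(400,343)),cv2.resize(j["color"][170:280,110:240],(400,343))])[...,::-1])
P=pts(j);Q=P[(j["depth"]>0)];Q=Q[((Q>[.46,-.32,.04])&(Q<[.64,-.14,.13])).all(1)]
n=np.array([.963,-.075,.259]);n/=np.linalg.norm(n);d=(Q-[.5555,-.2375,.02])@n
F=Q[(d>.004)&(d<.012)];m=F.mean(0);print(m,np.linalg.svd(F-m,full_matrices=False)[2][2],d[(d>.004)].mean(),np.percentile(F,[.5,99.5],axis=0).round(3))
E
```

```text
time: 10.7
position: [0.5263, -0.2332, 0.1344]
tool_rot: [2.154, 2.001, 0.264]
ft_force: [0.2, 0.3, -0.1]
grip_width: 0.29
grip_force: 0.0
[ 0.54623039 -0.2337457   0.08580754] [ 0.95754525 -0.07203589  0.27913782] 0.007865300363231919 [[ 0.531 -0.284  0.04 ]
 [ 0.562 -0.184  0.13 ]]
```

View pics/g.png

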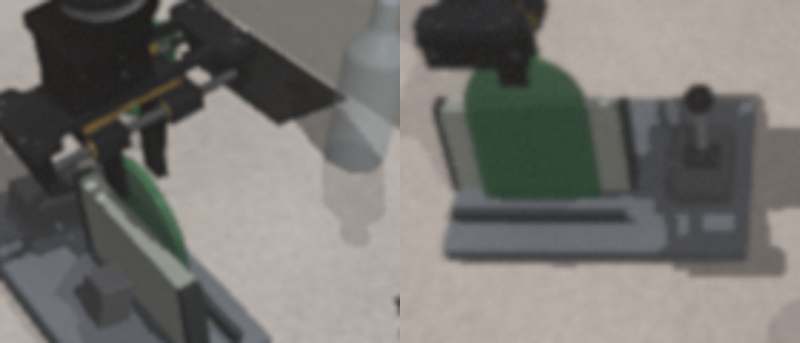

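Pane stands on the ledge, flush on the face (tilt about 0.28, centred within ~4 mm). Retreating along the pane.

```bash
python3 -m inch '[{"slide":[0,0,-0.03],"angular":[0,0,0],"claw":-0.4},{"slide":[0,0,-0.08],"angular":[0,0,0],"claw":-0.4},{"slide":[0,0,-0.15],"angular":[0,0,0],"claw":-0.4},{"slide":[0,0,-0.25],"angular":[0,0,0],"claw":-0.4},{"slide":[0,0,-0.36],"angular":[0,0,0],"claw":-0.4},{"slide":[0,0,-0.36],"angular":[0,0,0],"claw":-0.4}]'
python3 - <<'E'
from plan import *
for z in(.2,.096):
    p,Rt=target(-.068,.14,z,0,np.zeros(3));s,t=delta(p,Rt);print(p.round(3),s.round(3),t.round(3))
i=ctrl.get_image("side");j=ctrl.get_image("scene")
for c,i in(("side",i),("scene",j)):
    P=pts(i)
    for o in ctrl.outline_of("switch_tip",c)[:2]:
        m=o["mask"]&(i["depth"]>0)&(P[...,2]>.08);print(c,o["confidence"],np.percentile(P[m],[5,50,95],axis=0).round(3).tolist())
E
```

```text
time: 11.4
position: [0.505, -0.2332, 0.2275]
tool_rot: [2.148, 1.994, 0.27]
ft_force: [-0.1, 0.2, -0.5]
grip_width: 0.297
grip_force: 0.0
[ 0.479 -0.091  0.2  ] [ 0.559 -0.171  0.066] [0.516 0.002 0.007]
[ 0.479 -0.091  0.096] [ 0.559 -0.282  0.467] [0.516 0.002 0.007]
side 0.61 [[0.511, -0.317, 0.083], [0.52, -0.237, 0.102], [0.53, -0.103, 0.106]]
scene 0.51 [[0.524, -0.275, 0.085], [0.536, -0.232, 0.121], [0.547, -0.191, 0.159]]
scene 0.45 [[0.52, -0.101, 0.084], [0.53, -0.092, 0.103], [0.535, -0.083, 0.108]]
```

```bash
python3 -m inch '[{"slide":[0.1,-0.03,0],"angular":[0,0,0],"claw":-0.6},{"slide":[0.25,-0.06,0],"angular":[0.1,0,0],"claw":-1},{"slide":[0.4,-0.1,0.02],"angular":[0.2,0,0],"claw":-1},{"slide":[0.5,-0.15,0.04],"angular":[0.35,0,0.007],"claw":-1},{"slide":[0.559,-0.171,0.066],"angular":[0.516,0,0.007],"claw":-1},{"slide":[0.559,-0.171,0.066],"angular":[0.516,0,0.007],"claw":-1},{"slide":[0.559,-0.22,0.266],"angular":[0.516,0,0.007],"claw":-1},{"slide":[0.559,-0.27,0.4],"angular":[0.516,0,0.007],"claw":-1},{"slide":[0.559,-0.282,0.467],"angular":[0.516,0,0.007],"claw":-1},{"slide":[0.559,-0.282,0.467],"angular":[0.516,0,0.007],"claw":-1}]'
```

```text
time: 12.6
position: [0.4726, -0.0901, 0.0875]
tool_rot: [-2.298, -2.125, 0.014]
ft_force: [-0.3, 0.1, 0.2]
grip_width: 0.007
grip_force: 0.0
```

```bash
python3 -m inch '[{"slide":[0,0.03,-0.02],"angular":[0,0,0],"claw":-1},{"slide":[0,0.06,-0.02],"angular":[0,0,0],"claw":-1},{"slide":[0,0.09,-0.02],"angular":[0,0,0],"claw":-1},{"slide":[0,0.12,-0.02],"angular":[0,0,0],"claw":-1},{"slide":[0,0.15,-0.02],"angular":[0,0,0],"claw":-1},{"slide":[0,0.18,-0.02],"angular":[0,0,0],"claw":-1},{"slide":[0,0.2,-0.02],"angular":[0,0,0],"claw":-1},{"slide":[0,0.22,-0.02],"angular":[0,0,0],"claw":-1},{"slide":[0,0.24,-0.02],"angular":[0,0,0],"claw":-1},{"slide":[0,0.24,-0.02],"angular":[0,0,0],"claw":-1}]'
python3 - <<'E'
from h import *
i=ctrl.get_image("side");j=ctrl.get_image("scene")
cv2.imwrite("pics/i.png",np.hstack([cv2.resize(i["color"][180:300,240:380],(400,343)),cv2.resize(j["color"][170:280,110:240],(400,343))])[...,::-1])
for c,i in(("side",i),("scene",j)):
    P=pts(i);Q=P[i["depth"]>0];Q=Q[((Q>[.5,-.125,.07])&(Q<[.62,-.065,.116])).all(1)];print(len(Q),np.percentile(Q,[1,50,99],axis=0).round(3).tolist() if len(Q) else 0)
E
```

```text
time: 13.6
position: [0.5361, -0.0939, 0.095]
tool_rot: [-2.3, -2.129, 0.007]
ft_force: [0.7, 0.5, 0.4]
grip_width: 0.008
grip_force: 0.0
117 [[0.508, -0.11, 0.071], [0.521, -0.102, 0.102], [0.543, -0.087, 0.116]]
0 0
```

View pics/i.png

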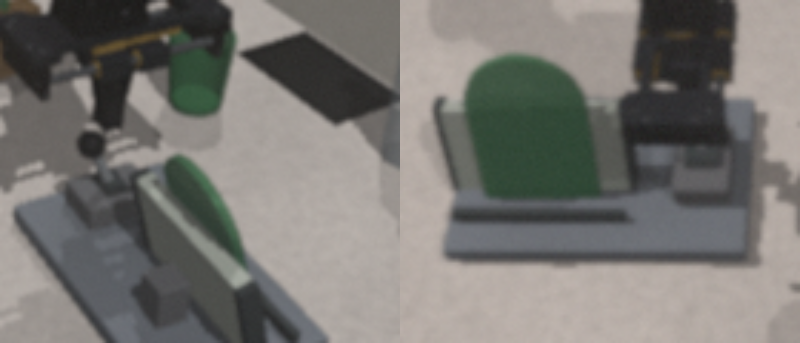

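```bash
python3 - <<'E'
from h import *
i=ctrl.get_image("side");T=wT();K=i["camera_matrix"]
def pr(p):
    c=np.linalg.inv(i["extrinsics"])@np.r_[p,1]; return (K[0,2]+K[0,0]*c[0]/-c[2],K[1,2]-K[1,1]*c[1]/-c[2],-c[2])
print("tip",np.round(pr(T[:3,3]+T[:3,2]*.011),2),"ball guess",np.round(pr([.522,-.095,.098]),2), T[:3,3])
d=i["depth"];print(np.round(d[205:245:3,262:290:2],3))
E
```

```text
tip [275.83 232.23   1.12] ball guess [271.99 229.45   1.1 ] [ 0.53533828 -0.09393924  0.09501003]
[[1.378 1.014 1.013 1.015 1.019 1.019 1.016 1.019 1.019 1.019 1.026 1.03
  1.073 1.041]
 [1.008 1.011 1.369 1.374 1.369 1.071 1.025 1.022 1.023 1.075 1.069 1.069
  1.369 1.376]
 [1.353 1.35  1.355 1.358 1.356 1.081 1.067 1.063 1.066 1.071 1.073 1.08
  1.356 1.357]
 [1.335 1.343 1.34  1.343 1.341 1.346 1.079 1.065 1.07  1.075 1.079 1.081
  1.345 1.342]
 [1.327 1.325 1.328 1.327 1.325 1.331 1.086 1.073 1.078 1.082 1.081 1.328
  1.328 1.333]
 [1.311 0.    1.314 1.308 1.313 1.103 1.096 1.086 1.081 1.085 1.087 1.317
  1.317 1.32 ]
 [1.302 1.297 1.299 1.302 1.298 1.297 1.103 1.083 1.091 1.09  1.089 1.306
  1.301 1.305]
 [1.283 1.281 1.286 1.286 1.1   1.097 1.103 1.087 1.094 1.282 1.289 1.289
  1.289 1.292]
 [1.268 1.273 1.277 1.098 1.092 1.089 1.094 1.097 1.273 1.273 1.273 1.272
  1.275 1.282]
 [1.261 1.26  1.261 1.096 1.089 1.092 1.089 1.098 1.263 1.265 1.261 1.262
  1.262 1.262]
 [1.248 1.247 1.248 1.252 1.095 1.096 1.097 1.11  1.248 1.25  1.252 1.252
  1.248 1.245]
 [1.236 1.233 1.234 1.238 1.237 1.235 1.113 1.115 1.242 1.169 1.163 1.166
  1.163 1.234]
 [1.223 1.228 1.228 1.227 1.153 1.151 1.138 1.119 1.124 1.134 1.152 1.159
  1.056 1.058]
 [1.209 1.139 1.14  1.14  1.138 1.14  1.136 1.133 1.128 1.129 1.123 1.132
  1.056 1.053]]
```

```bash
python3 - <<'E'
from h import *
from scipy.optimize import least_squares
i=ctrl.get_image("side");P=pts(i);d=i["depth"]
for (r,c) in((211,276),(217,276),(217,281),(223,276),(223,282),(226,278),(228,276)): print((r,c),P[r,c].round(4),d[r,c].round(3))
m=np.zeros_like(d,bool);m[227:237,265:278]=1;m&=(d<1.106)&(d>1.08);Q=P[m]
f=least_squares(lambda c:np.linalg.norm(Q-c,axis=1)-.013,Q.mean(0)+[.005,.008,-.005],loss="soft_l1",f_scale=.002);print("ball",f.x.round(4),len(Q))
s=ctrl.get_state();print(s["position"],s["ft_force"])
T=wT();w=ctrl.get_image("wrist");j=i["color"][195:255,235:315]
cv2.imwrite("pics/j.png",np.hstack([cv2.resize(j,(400,300)),cv2.resize(w["color"],(400,300))])[...,::-1])
E
```

```text
(211, 276) [ 0.5236 -0.1047  0.1586] 1.065
(217, 276) [ 0.5259 -0.1031  0.1393] 1.077
(217, 281) [ 0.5396 -0.1051  0.136 ] 1.084
(223, 276) [ 0.5271 -0.1031  0.1209] 1.087
(223, 282) [ 0.5401 -0.1104  0.1211] 1.087
(226, 278) [ 0.5326 -0.1049  0.1111] 1.093
(228, 276) [ 0.5296 -0.1011  0.1037] 1.098
ball [ 0.5218 -0.0957  0.0954] 78
[ 0.53529642 -0.09393     0.0950565 ] [-1.03978413 -1.03963665  0.0435304 ]
```

View pics/j.png

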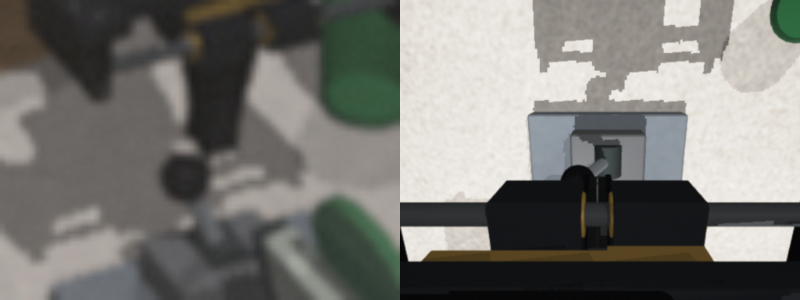

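The ball (side crop about 185,178) hasn't moved. The shut fingertips (bottom about 215,150) sit higher than assumed and passed over it. Lift, go back and measure the tip height.

```bash
python3 -m inch '[{"slide":[0,0,-0.07],"angular":[0,0,0],"claw":-1},{"slide":[0,0,-0.14],"angular":[0,0,0],"claw":-1},{"slide":[0,-0.12,-0.14],"angular":[0,0,0],"claw":-1},{"slide":[0,-0.24,-0.14],"angular":[0,0,0],"claw":-1},{"slide":[0,-0.26,-0.14],"angular":[0,0,0],"claw":-1},{"slide":[0,-0.26,-0.14],"angular":[0,0,0],"claw":-1}]'
python3 - <<'E'
from h import *
T=wT()
for c in("side","scene"):
    i=ctrl.get_image(c);P=pts(i);Q=P[i["depth"]>0]
    L=(Q-T[:3,3])@T[:3,:3]; k=(abs(L[:,0])<.03)&(abs(L[:,1])<.04)&(L[:,2]>-.05)&(L[:,2]<.05); L=L[k]
    print(c,T[:3,3].round(4),len(L))
    for a in range(-50,50,8):
        q=L[(L[:,2]*1000>=a)&(L[:,2]*1000<a+8)]
        if len(q): print(a,len(q),(q.min(0)*1000).round(),(q.max(0)*1000).round())
E
```

```text
time: 14.45
position: [0.4707, -0.089, 0.1311]
tool_rot: [-2.301, -2.129, 0.006]
ft_force: [0.5, -0.3, -0.0]
grip_width: 0.008
grip_force: 0.0
side [ 0.4707 -0.089   0.1311] 138
-50 37 [-16. -12. -50.] [  7.  11. -42.]
-42 27 [-15. -10. -42.] [  7.   8. -34.]
-34 33 [-14. -10. -34.] [  5.  10. -26.]
-26 28 [-14. -10. -26.] [  3.   9. -18.]
-18 6 [-14.  -8. -18.] [  5.   7. -17.]
22 1 [-5. 39. 29.] [-5. 39. 29.]
30 6 [-10.  38.  32.] [ 0. 39. 38.]
scene [ 0.4707 -0.089   0.1311] 0
```

```bash
python3 -m inch '[{"slide":[0,0,0.08],"angular":[0,0,0],"claw":-1},{"slide":[-0.01,0,0.16],"angular":[0,0,0],"claw":-1},{"slide":[-0.01,0,0.25],"angular":[0,0,0],"claw":-1},{"slide":[-0.01,0,0.25],"angular":[0,0,0],"claw":-1},{"slide":[-0.01,0.06,0.25],"angular":[0,0,0],"claw":-1},{"slide":[-0.01,0.11,0.25],"angular":[0,0,0],"claw":-1},{"slide":[-0.01,0.14,0.25],"angular":[0,0,0],"claw":-1},{"slide":[-0.01,0.17,0.25],"angular":[0,0,0],"claw":-1},{"slide":[-0.01,0.2,0.25],"angular":[0,0,0],"claw":-1},{"slide":[-0.01,0.2,0.25],"angular":[0,0,0],"claw":-1}]'
```

```text
time: 15.55
position: [0.5215, -0.0953, 0.0679]
tool_rot: [-2.301, -2.13, 0.006]
ft_force: [-1.1, 0.3, -0.2]
grip_width: 0.005
grip_force: 0.0
```

```bash
python3 -m inch '[{"slide":[0,0.03,0],"angular":[0,0,0],"claw":-1},{"slide":[0,0.06,0],"angular":[0,0,0],"claw":-1},{"slide":[0,0.08,0],"angular":[0,0,0],"claw":-1},{"slide":[0,0.1,0],"angular":[0,0,0],"claw":-1},{"slide":[0,0.115,0],"angular":[0,0,0],"claw":-1},{"slide":[0,0.115,0],"angular":[0,0,0],"claw":-1}]'
python3 - <<'E'
from h import *
for c in("side","scene"):
    i=ctrl.get_image(c);P=pts(i)
    cv2.imwrite("pics/k_%s.png"%c,i["color"][...,::-1])
    for o in ctrl.outline_of("switch_tip",c)[:3]:
        m=o["mask"]&(i["depth"]>0);print(c,round(o["confidence"],2),np.round(o["bbox"]),np.percentile(P[m],[5,50,95],axis=0).round(3).tolist())
E
```

```text
time: 16.15
position: [0.5494, -0.0974, 0.0673]
tool_rot: [-2.3, -2.129, 0.007]
ft_force: [-0.2, -0.1, 0.7]
grip_width: 0.004
grip_force: 0.0
side 0.52 [289. 232.  12.  19.] [[0.549, -0.112, 0.043], [0.566, -0.105, 0.089], [0.581, -0.081, 0.104]]
side 0.33 [299. 274. 107. 106.] [[0.457, -0.317, 0.009], [0.515, -0.237, 0.02], [0.592, -0.087, 0.103]]
```

The ball moved over (side pixel column 273 → 289). Pushing to the stop.

```bash
python3 -m inch '[{"slide":[0,0.01,0],"angular":[0,0,0],"claw":-1},{"slide":[0,0.02,0],"angular":[0,0,0],"claw":-1},{"slide":[0,0.02,0],"angular":[0,0,0],"claw":-1}]'; python3 -m inch '[{"slide":[0,0.006,0],"angular":[0,0,0],"claw":-1},{"slide":[0,0.012,0],"angular":[0,0,0],"claw":-1},{"slide":[0,0.012,0],"angular":[0,0,0],"claw":-1}]'
```

```text
time: 16.65
position: [0.5513, -0.0976, 0.0671]
tool_rot: [-2.297, -2.126, 0.014]
ft_force: [-7.3, 1.3, 5.1]
grip_width: 0.003
grip_force: 3.7
time: 16.95
position: [0.5514, -0.0976, 0.067]
tool_rot: [-2.293, -2.123, 0.02]
ft_force: [-14.4, 1.7, 10.4]
grip_width: 0.001
grip_force: 7.4
```

Hard against the stop. Backing off and rising.

```bash
python3 -m inch '[{"slide":[0,-0.04,0],"angular":[0,0,0],"claw":-1},{"slide":[0,-0.12,0],"angular":[0,0,0],"claw":-1},{"slide":[0,-0.16,-0.1],"angular":[0,0,0],"claw":-1},{"slide":[0.1,-0.16,-0.25],"angular":[0,0,0],"claw":-1},{"slide":[0.2,-0.16,-0.42],"angular":[0,0,0],"claw":-1},{"slide":[0.3,-0.16,-0.6],"angular":[0,0,0],"claw":-1},{"slide":[0.3,-0.16,-0.6],"angular":[0,0,0],"claw":-1},{"slide":[0.3,-0.16,-0.6],"angular":[0,0,0],"claw":-1}]'
python3 - <<'E'
from h import *
from scipy.optimize import least_squares
ims={c:ctrl.get_image(c) for c in("side","scene")}
cv2.imwrite("pics/l.png",np.hstack([cv2.resize(ims["side"]["color"][120:300,200:440],(400,300)),cv2.resize(ims["scene"]["color"][120:300,100:390],(400,300))])[...,::-1])
for c,i in ims.items():
    P=pts(i);Q=P[i["depth"]>0];Q=Q[((Q>[.5,-.125,.082])&(Q<[.62,-.07,.13])).all(1)]
    v=np.array(i["extrinsics"])[:3,2]
    f=least_squares(lambda x:np.linalg.norm(Q-x,axis=1)-.013,np.median(Q,0)-.01*v,loss="soft_l1",f_scale=.002).x
    lean=np.arctan2(f[0]-.5464,f[2]-.042);print(c,len(Q),f.round(4),"angle~",lean+.5)
E
```

```text
time: 17.75
position: [0.5252, -0.0199, 0.2194]
tool_rot: [-2.3, -2.133, 0.003]
ft_force: [-0.2, -0.1, 0.0]
grip_width: 0.007
grip_force: 0.0
side 83 [ 0.5729 -0.0999  0.0931] angle~ 0.9783414556263443
scene 81 [ 0.5748 -0.0963  0.0927] angle~ 1.0112109417778248
```

View pics/l.png

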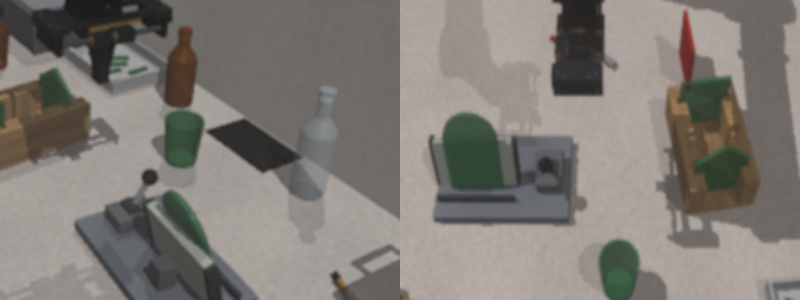

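The switch is at about 1.0 rad. The arched pane stands centred on the face (scene crop 475,150), the other panes are in the rack (710,100 and 720,170), and the tumbler is upright (618,268). The arm touches nothing, so I am handing in.

```bash
python3 -c "
from bench import ctrl
print(ctrl.close_job())"
```

```text
the job is handed in; nothing more can be done
None
```

I handed the job in at about 18 s on the robot clock: the arched pane stands centred and leaning on the light box face, the switch is fully over at about 1.0 rad, the other two panes are still in the rack, and the tumbler is upright; the hand-in returned no verdict.

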